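# Lock a pair of brass line dies into the stamping chase

### The job

Pick up the two brass stamping dies together in one grasp from their wooden rest and set them down gently as a pair, upright and side by side, on the bed of the steel chase, lengthwise parallel to its jaws and about midway along them, then let go of them. Then slide the blue clamp jaw with the red tab towards the low fixed jaw until both dies are held snugly between the jaws with no gap left, and let go. Do not disturb the dark steel dies or the other loose things on the bench.

Things in the scene. Friction and masses are not known exactly. Their poses are not given: they have to be found in the camera images.
- brass_a_mid (a point): One brass line die: an upright bar 14 mm thick (its x), 80 mm long (its y), 34 mm high (z), about 0.3 kg. Flat sides up to 31 mm; a ridge 6 mm wide and 3 mm high runs along the top. Point: its centre, 17 mm above its underside. It stands beside its twin, nearly parallel, 3 to 10 mm apart (in x); gripped from outside across x, the two slide together into a 28 mm wide pair.
- brass_b_mid (a point): The other brass line die, same size and axes; the point is its centre.
- brass_rest: Fixed dark wooden board under the brass dies, 100 mm (x, across the dies) by 110 mm (y), top 18 mm above the bench, with 6 mm high lips only along its two y ends. Origin under its centre. The steel dies have an identical one.
- fixed_jaw (a point): Point on the bed of the steel chase (15 mm above the bench), at the foot of the dark fixed jaw's inner face, midway along the jaw. x points along the bed to the clamp jaw (clamping moves in -x), y along the jaws, z up. The bed is fixed: a plate 240 mm (x) by 140 mm (y). Fixed jaw: 120 mm long, 16 mm thick, 10 mm above the bed. Rails 4 mm high along the bed at y = +-66 mm.
- clamp (a joint): Travel of the clamp jaw in m: 0 fully open, growing as it slides towards the fixed jaw, at most 0.115. The space between the jaw faces is 0.135 minus this value. It starts between 0 and 0.03. It slides with about 3 N of friction and stays where it is left; pushed against loose dies it slides them along the bed.
- clamp_tab (a point): Centre of the clamp jaw's red tab, 60 mm above the bench, axes as the chase. Tab: 14 mm (x) by 16 mm (y), from the jaw's top (31 mm above the bench) up to 75 mm. The blue jaw is 40 mm (x) by 120 mm (y), 16 mm above the bed; its clamping face lies 25 mm from this point towards -x. Grip the tab across y: the dies stand close in front of it when clamped.
- steel_a_mid (a point): Dark steel die on its own identical wooden rest, same shape as the brass ones, point at its centre; to be left alone.
- steel_b_mid (a point): The second dark steel die on that rest; to be left alone.
- paint_jar: Small brown jar, 54 mm across, 70 mm high; origin under its centre; a bystander.
- tape_roll: White ring-shaped roll, 68 mm across, 25 mm high; origin under its centre; a bystander.
- mallet: White-headed mallet lying on the bench, wooden handle along its x, about 240 mm long; origin near its middle at bench level; a bystander.
- screwdriver: Red-handled screwdriver lying along its x on the left of the bench; a bystander.
- spanner: Steel spanner lying along its x on the left of the bench; a bystander.
Not all that is in view belongs to the job. What is shaped like the part that bears brass_b_mid but pink is not meant.

How it is judged (in metres and radians):
On the way, in this order (a step that is already met when the one before it is completed fails the run):
1. both brass dies are held off their rest together by the fingers, at least 25 mm up (height (world z) of each of brass_a_mid, brass_b_mid above 0.06 m and distance between brass_a_mid and brass_b_mid below 0.02 m and contact force between the fingers and brass_a above 0.5 N and contact force between the fingers and brass_b above 0.5 N), for 0.2 s.
2. both brass dies stand released on the bed, upright, side by side less than 8 mm apart, parallel to the jaws and within 20 mm of midway along them (x of brass_a_mid in the frame of fixed_jaw between 0.003 and 0.125 m and y of brass_a_mid in the frame of fixed_jaw between -0.02 and 0.02 m and z of brass_a_mid in the frame of fixed_jaw between 0.0145 and 0.0195 m and angle between each of brass_a_mid, brass_b_mid's own z axis and vertical below 0.08 rad and angle between the x axis of each of brass_a_mid, brass_b_mid and the x axis of fixed_jaw, either way round below 0.09 rad and contact force between the fingers and brass_a below 0.1 N and linear speed of each of brass_a, brass_b below 0.02 m/s and x of brass_b_mid in the frame of fixed_jaw between 0.003 and 0.125 m and y of brass_b_mid in the frame of fixed_jaw between -0.02 and 0.02 m and z of brass_b_mid in the frame of fixed_jaw between 0.0145 and 0.0195 m and contact force between the fingers and brass_b below 0.1 N and distance between brass_a_mid and brass_b_mid below 0.022 m), for 0.2 s.
At the end, for the whole second after the job is handed in: Both brass dies stand upright on the chase bed side by side between the jaws, parallel to them (within about 5 degrees) and within 20 mm of midway along them; the clamp jaw is closed on them with less than 2.5 mm of slack in all; everything is released and at rest (x of brass_a_mid in the frame of fixed_jaw between 0.004 and 0.0245 m and y of brass_a_mid in the frame of fixed_jaw between -0.02 and 0.02 m and z of brass_a_mid in the frame of fixed_jaw between 0.0145 and 0.0195 m and angle between each of brass_a_mid, brass_b_mid's own z axis and vertical below 0.08 rad and angle between the x axis of each of brass_a_mid, brass_b_mid and the x axis of fixed_jaw, either way round below 0.09 rad and contact force between the fingers and brass_a below 0.1 N and linear speed of each of brass_a, brass_b below 0.02 m/s and x of brass_b_mid in the frame of fixed_jaw between 0.004 and 0.0245 m and y of brass_b_mid in the frame of fixed_jaw between -0.02 and 0.02 m and z of brass_b_mid in the frame of fixed_jaw between 0.0145 and 0.0195 m and contact force between the fingers and brass_b below 0.1 N and distance between brass_a_mid and brass_b_mid below 0.0175 m and value of joint clamp above 0.1045 m and contact force between the fingers and clamp below 0.1 N); the robot touches nothing.
It fails at once if one brass die is lifted without the other ((height (world z) of brass_a_mid above 0.09 m and height (world z) of brass_b_mid below 0.05 m) or (height (world z) of brass_b_mid above 0.09 m and height (world z) of brass_a_mid below 0.05 m)).
It fails at once if a brass die is dropped or flung (over 0.45 m/s out of the fingers, a fall of about 1 cm) ((contact force between the fingers and brass_a below 0.1 N and linear speed of brass_a above 0.45 m/s) or (contact force between the fingers and brass_b below 0.1 N and linear speed of brass_b above 0.45 m/s)).
It fails at once if a steel die is pushed more than 3 cm (distance of any of steel_a_mid, steel_b_mid from where it was at the start of the episode above 0.03 m).
It fails at once if another loose thing is pushed more than 3 cm (distance of any of paint_jar, tape_roll, mallet, screwdriver, spanner from where it was at the start of the episode above 0.03 m).
It also fails if it takes over 56 s, if anything falls off the work surface, if the arm or the gripper's body presses on something with over 40 N, if the wrist force passes 120 N, or if a joint passes its speed limit or range.

### The arm

A 6-joint arm with a two-finger parallel gripper is mounted at the origin on the work surface. World frame = base frame: x ahead of the robot, y to its left, z up, the work surface at z = 0. Lengths are in m, angles in degrees, forces in N, time in s.
With the tool pointing down it reaches from about 0.35 to 0.875 m from the base axis. Payload 4.2 kg.
Tool frame: the origin (TCP) lies on the centre line of the jaws, within the pads' length; the fingertips stand 19 mm ahead of it and the grasp point (between the pads) is the TCP; x points along the fingers, y is the direction in which the jaws open and shut, and the axes are right-handed (so a half turn about x gives the same grasp; the last joint's range is limited). The gripper opens to 87 mm and grips with 3 to 60 N. Pads are 19 mm wide; open, the fingers measure 117 mm over their backs; the gripper's body (75 mm by 190 mm) begins 51 mm behind the grasp point.
Start: joints at [83.285, 22.042, 0.453, 0, -68.411, -14.817], TCP at [0.229, 0.581, 0.242] pointing down, gripper open.
Joint ranges: [-179.83, 179.83], [-69.29, 118.12], [-61.27, 80.66], [-181.25, 117.63], [-171.15, -9.14], [-177.46, 177.46]. Speed limits (degrees/s): [159.86, 159.86, 180, 180, 180, 180].

### API

Orientations are given as a 3x3 rotation matrix whose columns are the frame's x, y, z axes.
In Python, from station import r, viewer, job, spotter gives the robot as it stands.
- The arm moves only by the tool play_rows, never from a script. Its argument "commands" is a list of rows, each an object of numbers: "fingers": the gripper command: -1 is fully open, 1 is shut, values between are in proportion; "tx", "ty", "tz": the shift along the tool's x, y, z normalised to -1 to 1, where 1 is 750 mm; "ax", "ay", "az": the turn, a rotation vector about the tool's x, y, z normalised to -1 to 1, where 1 is pi rad. In form: [{"fingers": .., "tx": .., "ty": .., "tz": .., "ax": .., "ay": .., "az": ..}, ...]. A call has 1 to 5 rows; each row is the pose to reach, as a shift and turn from the pose commanded when the call began, along the tool's axes at that moment, turning the shorter way round; what a row does not reach only later rows make up. A row lasts 1/12 s, in which the tool goes at most 41.7 mm and 7.16 degrees, less where a joint would pass 70% of its speed; a pose out of reach is approached as far as the arm can. A call with a number of a shift or a turn outside -1 to 1 is refused whole. A call with a gripper value outside its range is refused whole. The fingers move at their own pace and stop on an object; the grip force is fixed at half the most. Time passes only in rows, so rows that repeat a pose let the fingers close. It gives the time, the measured TCP pose, the force and the opening at its end, in the units of the state.
- r.sense(): the state, without advancing time (a new reading comes with each control period).
- viewer.capture(name): name is "side" or "top"; returns a dict with "image" (480x640x3 uint8, red, green, blue), "fx", "fy", "cx", "cy" (pixels), "R" (3x3) and "t" (3): a world point X has camera coordinates R X + t. Camera axes: x right, y down, z forward; pixel columns grow to the right and rows downward; lengths in m; the calibration is good to about 2 mm. A picture is of the moment at which its call begins. There is no depth.
- job.finish_job(): hands the job in, once; it reports no verdict.
Trained networks look in a picture, given as the dict that the camera call returned (one of the last four; its "shot" number tells which), for a name from the list of things; names that differ only in an ending like _2 or _b are one class to them, and where a whole thing is asked for, a point or a joint stands for the part that bears it (a point fixed in the world has none). Each returns a list of dicts, best first, with "score" (0 to 1); they miss things now and then, are a little off and sometimes report something else, mostly with a low value. They report only what shows in the picture. A call takes as long as a camera call. They do not tell look-alikes from the thing itself.
- spotter.find_in(name, picture): "uv" ([column, row] in pixels, amid what is visible of it).
- spotter.silhouettes(name, picture): "region" (480x640 bool, what is visible of it) and "uv" ([column, row] in pixels, amid what is visible of it).
The state is a dict: "time_s": time; "joints": joint angles; "joint_velocities": joint speeds; "effort": joint torques, N m; "tcp_pos": TCP position; "ee_rot": TCP orientation; "wrist_force": force on the tool from outside, world axes, zero at the start; "moment": the same for the moment, N m; "gripper_width": opening from 0.0 (shut) to 1.0 (fully open).
Only numpy, scipy, OpenCV 4.12 (cv2) and the standard library are available. Lean on these libraries where they do the work, as an engineer would, in place of code of your own. Each camera call takes 0.05 s, during which the arm holds its last target. There are 200 camera calls.

## Working session

There is one attempt and no reset: what is moved stays moved. The work goes in short steps, Python scripts to look and compute and a tool call to move; the robot and the scene stay as the last step left them, time stands still between calls to the robot, and variables do not carry over. Pictures are saved under pics/ and viewed, about 8 in all and at most 12, crops included, and the job is handed in when it is done.

Besides the shell and the picture viewer there is one more tool, called after "Emit:" in YAML: its name, and indented under it one key for each argument. play_rows: Moves the arm, as the interface text tells. Its arguments: {"type":"object","properties":{"commands":{"type":"array"}},"required":["commands"]}

```bash
ls; mkdir -p pics
cat > h.py <<'E'
import numpy as np, cv2
from station import r, viewer, job, spotter
def ray(c,uv,z):
    d=c["R"].T@np.array([(uv[0]-c["cx"])/c["fx"],(uv[1]-c["cy"])/c["fy"],1.]); o=-c["R"].T@np.array(c["t"])
    return o+d*(z-o[2])/d[2]
def proj(c,X):
    p=np.array(c["R"])@np.array(X)+np.array(c["t"]); return np.array([p[0]/p[2]*c["fx"]+c["cx"],p[1]/p[2]*c["fy"]+c["cy"]])
def cap(n):
    c=viewer.capture(n)
    for k in("R","t"): c[k]=np.array(c[k])
    return c
def save(c,f,box=None,s=1):
    im=c["image"][:,:,::-1]
    if box: im=im[box[1]:box[3],box[0]:box[2]]
    cv2.imwrite("pics/"+f,cv2.resize(im,None,fx=s,fy=s,interpolation=cv2.INTER_CUBIC))
E
python3 - <<'E'
from h import *
np.set_printoptions(precision=4,suppress=True)
for n in("top","side"):
    c=cap(n); save(c,n+"0.png"); np.savez(n+"0.npz",**c)
    print(n,c["fx"],c["cx"],c["cy"],"cam",-c["R"].T@c["t"])
    for k,z in dict(brass_a_mid=.035,steel_a_mid=.035,fixed_jaw=.015,clamp_tab=.06,brass_rest=.018,paint_jar=.035,tape_roll=.012,mallet=.02).items():
        for d in spotter.find_in(k,c)[:5]: print(k,round(d["score"],2),np.round(d["uv"],1),ray(c,d["uv"],z))
s=r.sense();print(s["tcp_pos"],s["ee_rot"],s["gripper_width"],s["time_s"])
E
```

```text
pics
top 565.2914889469395 319.2883092685343 240.85040568598166 cam [0.3039 0.0269 1.5289]
brass_a_mid 0.64 [312.  242.4] [0.5662 0.0339 0.035 ]
steel_a_mid 0.69 [221.6 265.5] [0.5037 0.2742 0.035 ]
fixed_jaw 0.7 [413.3 265.6] [ 0.5063 -0.2399  0.015 ]
clamp_tab 0.56 [417.9 252. ] [ 0.5364 -0.2452  0.06  ]
brass_rest 0.63 [313.1 243.9] [0.5651 0.031  0.018 ]
brass_rest 0.49 [223.1 265.4] [0.5062 0.273  0.018 ]
paint_jar 0.63 [248.3 178.1] [0.7447 0.2084 0.035 ]
tape_roll 0.59 [403.7 172.3] [ 0.769  -0.2215  0.012 ]
tape_roll 0.19 [311.4 232.2] [0.5986 0.0357 0.012 ]
mallet 0.69 [515.8 236.9] [ 0.5845 -0.5209  0.02  ]
side 601.0682965256987 326.74503534407654 241.14898164806883 cam [ 0.3359 -1.0875  1.1643]
brass_a_mid 0.58 [325.3 247.9] [0.56   0.0306 0.035 ]
steel_a_mid 0.65 [293.5 194.9] [0.5103 0.2645 0.035 ]
fixed_jaw 0.67 [323.3 337.2] [ 0.5026 -0.2426  0.015 ]
fixed_jaw 0.52 [336.7 242.7] [0.5986 0.0646 0.015 ]
clamp_tab 0.71 [338.1 333.4] [ 0.5312 -0.2715  0.06  ]
clamp_tab 0.42 [421.5 309.4] [ 0.7398 -0.239   0.06  ]
clamp_tab 0.19 [297.8 194.7] [0.5187 0.2332 0.06  ]
brass_rest 0.91 [328.5 257.3] [0.565  0.0109 0.018 ]
brass_rest 0.62 [263.1 157.3] [0.4459 0.4881 0.018 ]
paint_jar 0.8 [376.2 198.4] [0.745  0.2051 0.035 ]
paint_jar 0.45 [335.8 335.8] [ 0.529  -0.2588  0.035 ]
tape_roll 0.94 [417.6 320.2] [ 0.7378 -0.2328  0.012 ]
tape_roll 0.53 [375.9 200. ] [0.7506 0.2244 0.012 ]
[0.2294 0.5814 0.2416] [[ 0.     -0.367  -0.9302]
 [ 0.     -0.9302  0.367 ]
 [-1.     -0.      0.    ]] 0.9978185818766407 0.9
```

Run:
```python
from h import *
t=dict(np.load("top0.npz")); s=dict(np.load("side0.npz"))
def crop(c,b,s): return cv2.resize(c["image"][b[1]:b[3],b[0]:b[2],::-1],None,fx=s,fy=s,interpolation=cv2.INTER_CUBIC)
cv2.imwrite("pics/topcrop.png",crop(t,(170,190,490,350),2.5)) 
a=crop(t,(280,205,345,285),6);b=crop(t,(365,215,465,315),4.8)
cv2.imwrite("pics/pair.png",np.hstack([a,b])[:, :800] if a.shape[0]==b.shape[0] else a)
```

```text
(no output)
```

View pics/top0.png

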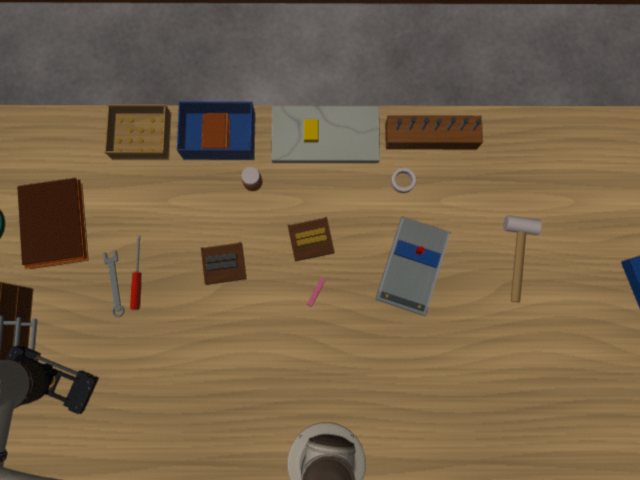

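View pics/side0.png

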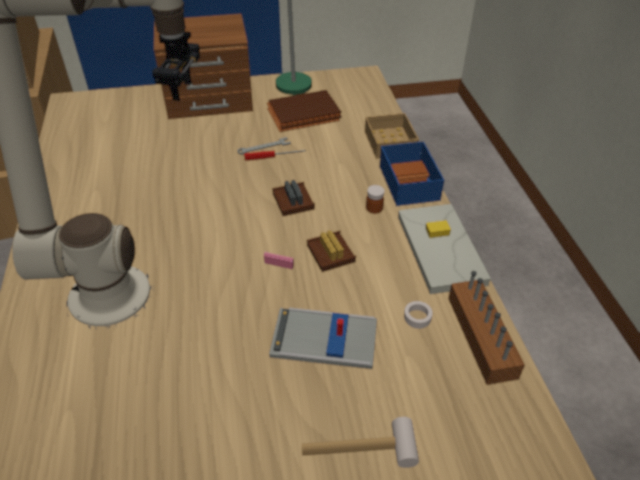

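View pics/pair.png

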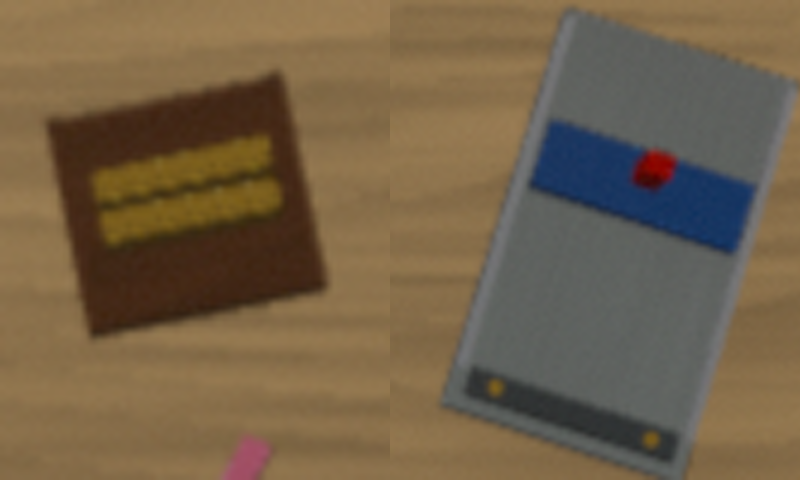

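The brass pair is at about (311,237) in the top view, on its wooden rest. The pink bar at (317,291) lies flat on the bench, so it is the decoy. The grey dies at (221,262) are the steel ones. The chase is at (413,265), with the blue jaw at (417,253) and the fixed jaw at (402,301).

```bash
cat > meas.py <<'E'
from h import *
np.set_printoptions(precision=4,suppress=True)
def masks(c,near):
    hsv=cv2.cvtColor(c["image"],cv2.COLOR_RGB2HSV); H,S,V=[hsv[...,i].astype(int) for i in range(3)]
    return dict(brass=((H>20)&(H<32)&(S>150)&(V>70)), blue=((H>100)&(H<125)&(S>130)), red=(((H<6)|(H>174))&(S>180)&(V>90)), grey=(S<60)|((H>100)&(H<125)&(S>130))|(((H<6)|(H>174))&(S>180)))
def rect(c,m,near,z,win=60):
    m=m.astype(np.uint8); u,v=np.round(near).astype(int); w=np.zeros_like(m); w[max(0,v-win):v+win,max(0,u-win):u+win]=1; m=m*w
    n,l,st,ce=cv2.connectedComponentsWithStats(m)
    k=1+np.argmax(st[1:,4]); mm=(l==k).astype(np.uint8)
    ct=max(cv2.findContours(mm,cv2.RETR_EXTERNAL,cv2.CHAIN_APPROX_NONE)[0],key=cv2.contourArea)[:,0,:]
    P=np.array([ray(c,p,z)[:2] for p in ct])
    rc=cv2.minAreaRect((P*1000).astype(np.float32))
    return np.array(rc[0])/1000,np.array(rc[1]),rc[2],st[k,4],ce[k],cv2.boxPoints(rc)
E
python3 - <<'E'
from meas import *
for n in("top","side"):
    c=dict(np.load(n+"0.npz")); print(n); m=masks(c,0)
    nb=proj(c,[.565,.033,.04]); nc=proj(c,[.51,-.24,.02]); nt=proj(c,[.535,-.25,.05])
    for k,z,nn,w in(("brass",.05,nb,30),("blue",.031,nt,40),("red",.06,nt,25),("grey",.017,nc,85)):
        o=rect(c,m[k],nn,z,w); print(k,z,*o[:5]); 
        if k=="grey": print(o[5])
E
```

```text
top
brass 0.05 [0.5796 0.0381] [33.9926 75.4173] 12.19092082977295 245 [310.4571 236.6816]
blue 0.031 [ 0.5372 -0.2484] [118.1032  38.188 ] 71.1976089477539 565 [416.8991 253.7327]
red 0.06 [ 0.5444 -0.251 ] [10.6863 16.0191] 0.03312692418694496 29 [420.1724 248.9655]
grey 0.017 [ 0.5082 -0.2387] [140.5476 239.2226] 71.48634338378906 4438 [412.7096 265.7731]
[[ 372.4719 -267.393 ]
 [ 599.3142 -343.3535]
 [ 643.9424 -210.0795]
 [ 417.1    -134.119 ]]
side
brass 0.05 [0.5746 0.034 ] [34.3573 76.0438] 13.37037181854248 161 [330.9379 242.7267]
blue 0.031 [ 0.5337 -0.2519] [119.821   34.7098] 71.61997985839844 449 [336.1648 338.0401]
red 0.06 [ 0.5384 -0.2526] [37.6703  6.9483] 77.98886108398438 51 [339.5294 326.8235]
grey 0.017 [ 0.5047 -0.24  ] [151.1968 238.965 ] 71.59175109863281 4903 [323.8148 337.5711]
[[ 367.4342 -274.0009]
 [ 594.1715 -349.4626]
 [ 641.9173 -206.0024]
 [ 415.18   -130.5407]]
```

Emit:
play_rows:
  commands:
    - {"fingers": -1,"tx": 0.053,"ty": 0.506,"tz": -0.698,"ax": 0.311,"ay": 0,"az": 0}
    - {"fingers": -1,"tx": 0.053,"ty": 0.506,"tz": -0.698,"ax": 0.311,"ay": 0,"az": 0}
    - {"fingers": -1,"tx": 0.053,"ty": 0.506,"tz": -0.698,"ax": 0.311,"ay": 0,"az": 0}
    - {"fingers": -1,"tx": 0.053,"ty": 0.506,"tz": -0.698,"ax": 0.311,"ay": 0,"az": 0}
    - {"fingers": -1,"tx": 0.053,"ty": 0.506,"tz": -0.698,"ax": 0.311,"ay": 0,"az": 0}

```text
time_s: 1.32
tcp_pos: [0.3418, 0.4044, 0.2289]
ee_rot: [[0.0, -0.845, -0.535], [0.0, -0.535, 0.845], [-1.0, -0.0, 0.0]]
wrist_force: [0.9, 0.3, -0.3]
gripper_width: 0.995
```

```bash
cat > go.py <<'E'
import sys
from h import *
from scipy.spatial.transform import Rotation as Ro
# usage: go.py x y z yaw(deg of tool y)
x,y,z,yaw=map(float,sys.argv[1:5]); s=r.sense(); R=np.array(s["ee_rot"]); p=np.array(s["tcp_pos"])
a=np.radians(yaw); Y=np.array([np.cos(a),np.sin(a),0]); X=np.array([0,0,-1.]); T=np.column_stack([X,Y,np.cross(X,Y)])
print(np.round(R.T@(np.array([x,y,z])-p)/.75,4),np.round(Ro.from_matrix(R.T@T).as_rotvec()/np.pi,4),"t",s["time_s"],"p",np.round(p,4),"yaw",np.degrees(np.arctan2(R[1,1],R[0,1])),"g",s["gripper_width"],"F",np.round(s["wrist_force"],1))
E
python3 go.py .577 .036 .2 192.5
```

```text
[ 0.0384 -0.0021 -0.5828] [1.103e-01 1.000e-04 1.000e-04] t 1.3167 p [0.3418 0.4044 0.2289] yaw -147.6442477595953 g 0.9954500457111329 F [ 0.9  0.3 -0.3]
```

Emit:
play_rows:
  commands:
    - {"fingers": -1,"tx": 0.0384,"ty": -0.002,"tz": -0.583,"ax": 0.11,"ay": 0,"az": 0}
    - {"fingers": -1,"tx": 0.0384,"ty": -0.002,"tz": -0.583,"ax": 0.11,"ay": 0,"az": 0}
    - {"fingers": -1,"tx": 0.0384,"ty": -0.002,"tz": -0.583,"ax": 0.11,"ay": 0,"az": 0}
    - {"fingers": -1,"tx": 0.0384,"ty": -0.002,"tz": -0.583,"ax": 0.11,"ay": 0,"az": 0}
    - {"fingers": -1,"tx": 0.0384,"ty": -0.002,"tz": -0.583,"ax": 0.11,"ay": 0,"az": 0}

```text
time_s: 1.73
tcp_pos: [0.4547, 0.2297, 0.2154]
ee_rot: [[0.001, -0.975, -0.223], [0.001, -0.223, 0.975], [-1.0, -0.001, 0.0]]
wrist_force: [1.0, 0.1, -0.6]
gripper_width: 1.002
```

```bash
python3 go.py .577 .036 .15 192.5
```

```text
[ 0.0872 -0.1013 -0.2881] [0.0021 0.0002 0.0003] t 1.7333 p [0.4547 0.2297 0.2154] yaw -167.1196537486163 g 1.0019728732684559 F [ 1.   0.1 -0.6]
```

Emit:
play_rows:
  commands:
    - {"fingers": -1,"tx": 0.087,"ty": -0.1,"tz": -0.28,"ax": 0,"ay": 0,"az": 0}
    - {"fingers": -1,"tx": 0.087,"ty": -0.1,"tz": -0.28,"ax": 0,"ay": 0,"az": 0}
    - {"fingers": -1,"tx": 0.087,"ty": -0.1,"tz": -0.28,"ax": 0,"ay": 0,"az": 0}
    - {"fingers": -1,"tx": 0.087,"ty": -0.1,"tz": -0.28,"ax": 0,"ay": 0,"az": 0}
    - {"fingers": -1,"tx": 0.087,"ty": -0.1,"tz": -0.28,"ax": 0,"ay": 0,"az": 0}

```text
time_s: 2.15
tcp_pos: [0.5623, 0.061, 0.1563]
ee_rot: [[0.001, -0.975, -0.223], [0.0, -0.223, 0.975], [-1.0, -0.001, 0.0]]
wrist_force: [1.2, 0.8, 1.0]
gripper_width: 0.997
```

```bash
python3 go.py .577 .036 .09 192.5
```

```text
[ 0.0885 -0.0116 -0.0368] [0.002  0.     0.0003] t 2.15 p [0.5623 0.061  0.1563] yaw -167.13262705529579 g 0.9970239856654873 F [1.2 0.8 1. ]
```

Emit:
play_rows:
  commands:
    - {"fingers": -1,"tx": 0.085,"ty": -0.012,"tz": -0.02,"ax": 0.002,"ay": 0,"az": 0}
    - {"fingers": -1,"tx": 0.085,"ty": -0.012,"tz": -0.02,"ax": 0.002,"ay": 0,"az": 0}
    - {"fingers": -1,"tx": 0.085,"ty": -0.012,"tz": -0.02,"ax": 0.002,"ay": 0,"az": 0}
    - {"fingers": -1,"tx": 0.085,"ty": -0.012,"tz": -0.02,"ax": 0.002,"ay": 0,"az": 0}

```text
time_s: 2.48
tcp_pos: [0.5732, 0.0496, 0.092]
ee_rot: [[-0.003, -0.976, -0.216], [-0.001, -0.216, 0.976], [-1.0, 0.003, -0.001]]
wrist_force: [-0.0, 0.4, 0.7]
gripper_width: 0.997
```

```bash
python3 go.py .577 .036 .04 192.5
python3 - <<'E'
from meas import *
c=cap("side"); b=proj(c,[.577,.036,.06]).astype(int); save(c,"s1.png",(b[0]-60,b[1]-50,b[0]+60,b[1]+40),6)
print(proj(c,r.sense()["tcp_pos"]),b)
E
```

```text
[ 0.0693 -0.0013 -0.0187] [-0.0002 -0.0003 -0.0009] t 2.4833 p [0.5732 0.0496 0.092 ] yaw -167.52906514207186 g 0.9973972659487799 F [-0.   0.4  0.7]
[329.3034 226.1147] [331 238]
```

View pics/s1.png

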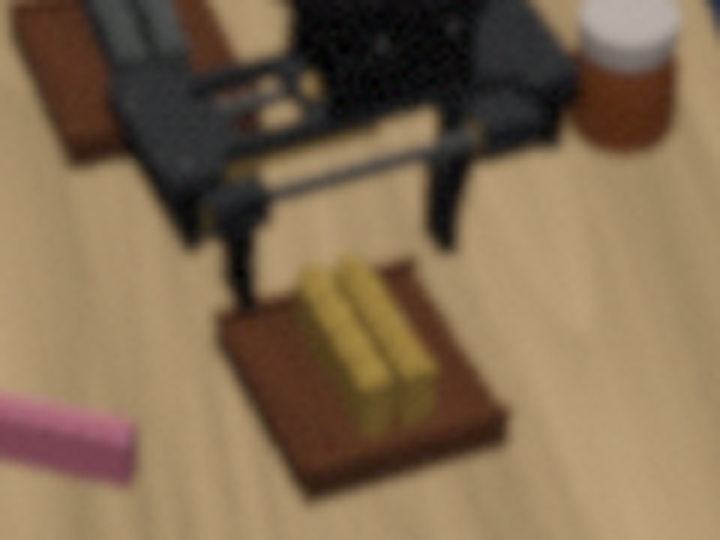

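The fingertips, at crop pixels (245,300) and (442,245), straddle the brass pair at (370,320) well. Next I descend and close.

Emit:
play_rows:
  commands:
    - {"fingers": -1,"tx": 0.02,"ty": -0.0013,"tz": -0.0187,"ax": 0,"ay": 0,"az": 0}
    - {"fingers": -1,"tx": 0.045,"ty": -0.0013,"tz": -0.0187,"ax": 0,"ay": 0,"az": -0.0009}
    - {"fingers": -1,"tx": 0.069,"ty": -0.0013,"tz": -0.0187,"ax": 0,"ay": 0,"az": -0.0009}
    - {"fingers": -1,"tx": 0.069,"ty": -0.0013,"tz": -0.0187,"ax": 0,"ay": 0,"az": -0.0009}
    - {"fingers": -1,"tx": 0.069,"ty": -0.0013,"tz": -0.0187,"ax": 0,"ay": 0,"az": -0.0009}

```text
time_s: 2.95
tcp_pos: [0.5782, 0.0377, 0.0427]
ee_rot: [[0.005, -0.976, -0.218], [0.001, -0.218, 0.976], [-1.0, -0.005, -0.0]]
wrist_force: [1.1, 0.1, 1.6]
gripper_width: 0.999
```

```bash
python3 go.py .577 .036 .04 192.5
```

```text
[ 0.0036  0.0021 -0.0019] [ 0.0006 -0.0001  0.0016] t 2.95 p [0.5782 0.0377 0.0427] yaw -167.38813981591522 g 0.999365436297685 F [1.1 0.1 1.6]
```

Emit:
play_rows:
  commands:
    - {"fingers": -0.3,"tx": 0.0025,"ty": 0,"tz": 0,"ax": 0,"ay": 0,"az": 0}
    - {"fingers": 0.1,"tx": 0.0025,"ty": 0,"tz": 0,"ax": 0,"ay": 0,"az": 0}
    - {"fingers": 0.3,"tx": 0.0025,"ty": 0,"tz": 0,"ax": 0,"ay": 0,"az": 0}
    - {"fingers": 0.5,"tx": 0.0025,"ty": 0,"tz": 0,"ax": 0,"ay": 0,"az": 0}
    - {"fingers": 1,"tx": 0.0025,"ty": 0,"tz": 0,"ax": 0,"ay": 0,"az": 0}

```text
time_s: 3.37
tcp_pos: [0.5778, 0.0369, 0.0398]
ee_rot: [[0.004, -0.976, -0.217], [0.001, -0.217, 0.976], [-1.0, -0.004, 0.0]]
wrist_force: [0.3, -0.1, -0.5]
gripper_width: 0.705
```

Emit:
play_rows:
  commands:
    - {"fingers": 1}
    - {"fingers": 1}
    - {"fingers": 1}
    - {"fingers": 1}

```text
$.commands[0]: bad value
```

```bash
python3 go.py .577 .036 .09 192.5
```

```text
[-0.0669  0.0011 -0.0009] [0.     0.     0.0012] t 3.3667 p [0.5778 0.0369 0.0398] yaw -167.4916638004988 g 0.705477613316424 F [ 0.3 -0.1 -0.5]
```

Emit:
play_rows:
  commands:
    - {"fingers": 1,"tx": 0,"ty": 0,"tz": 0,"ax": 0,"ay": 0,"az": 0}
    - {"fingers": 1,"tx": 0,"ty": 0,"tz": 0,"ax": 0,"ay": 0,"az": 0}
    - {"fingers": 1,"tx": 0,"ty": 0,"tz": 0,"ax": 0,"ay": 0,"az": 0}
    - {"fingers": 1,"tx": 0,"ty": 0,"tz": 0,"ax": 0,"ay": 0,"az": 0}
    - {"fingers": 1,"tx": 0,"ty": 0,"tz": 0,"ax": 0,"ay": 0,"az": 0}

```text
time_s: 3.78
tcp_pos: [0.5786, 0.037, 0.0394]
ee_rot: [[0.005, -0.976, -0.217], [0.001, -0.217, 0.976], [-1.0, -0.005, 0.0]]
wrist_force: [3.2, 1.5, -1.9]
gripper_width: 0.324
```

Emit:
play_rows:
  commands:
    - {"fingers": 1,"tx": 0,"ty": 0,"tz": 0,"ax": 0,"ay": 0,"az": 0}
    - {"fingers": 1,"tx": 0,"ty": 0,"tz": 0,"ax": 0,"ay": 0,"az": 0}
    - {"fingers": 1,"tx": 0,"ty": 0,"tz": 0,"ax": 0,"ay": 0,"az": 0}
    - {"fingers": 1,"tx": 0,"ty": 0,"tz": 0,"ax": 0,"ay": 0,"az": 0}
    - {"fingers": 1,"tx": 0,"ty": 0,"tz": 0,"ax": 0,"ay": 0,"az": 0}

```text
time_s: 4.2
tcp_pos: [0.5781, 0.0369, 0.0394]
ee_rot: [[0.004, -0.976, -0.217], [0.001, -0.217, 0.976], [-1.0, -0.004, 0.0]]
wrist_force: [3.2, -0.5, -1.0]
gripper_width: 0.321
```

Opening is 27.9 mm, so the pair is gripped together. Now I lift gently.

Emit:
play_rows:
  commands:
    - {"fingers": 1,"tx": -0.015,"ty": 0,"tz": 0,"ax": 0,"ay": 0,"az": 0}
    - {"fingers": 1,"tx": -0.035,"ty": 0,"tz": 0,"ax": 0,"ay": 0,"az": 0}
    - {"fingers": 1,"tx": -0.06,"ty": 0,"tz": 0,"ax": 0,"ay": 0,"az": 0}
    - {"fingers": 1,"tx": -0.08,"ty": 0,"tz": 0,"ax": 0,"ay": 0,"az": 0}
    - {"fingers": 1,"tx": -0.08,"ty": 0,"tz": 0,"ax": 0,"ay": 0,"az": 0}

```text
time_s: 4.62
tcp_pos: [0.5771, 0.0365, 0.1015]
ee_rot: [[0.004, -0.976, -0.216], [0.001, -0.216, 0.976], [-1.0, -0.004, 0.0]]
wrist_force: [0.4, 0.3, -5.8]
gripper_width: 0.319
```

Emit:
play_rows:
  commands:
    - {"fingers": 1,"tx": 0,"ty": 0,"tz": 0,"ax": 0,"ay": 0,"az": 0}
    - {"fingers": 1,"tx": 0,"ty": 0,"tz": 0,"ax": 0,"ay": 0,"az": 0}
    - {"fingers": 1,"tx": 0,"ty": 0,"tz": 0,"ax": 0,"ay": 0,"az": 0}

```text
time_s: 4.87
tcp_pos: [0.5756, 0.0362, 0.0974]
ee_rot: [[-0.002, -0.976, -0.216], [-0.0, -0.216, 0.976], [-1.0, 0.002, 0.0]]
wrist_force: [-0.4, 0.4, -6.3]
gripper_width: 0.319
```

```bash
python3 - <<'E'
from meas import *
t=cap("side"); b=proj(t,[.578,.037,.09]).astype(int)
a=t["image"][b[1]-50:b[1]+50,b[0]-55:b[0]+55,::-1]
t0=cap("top")
for n,c in(("side",t),("top",t0)):
    p=r.sense()["tcp_pos"]; print(n,rect(c,masks(c,0)["brass"],proj(c,p),p[2]+.01,35)[:5],p)
# fixed jaw (dark strip) measured from initial pictures
for n in("top","side"):
    c=dict(np.load(n+"0.npz")); V=c["image"].max(2).astype(int)
    nn=proj(c,[.405,-.2,.025]); print(n,"jaw",rect(c,V<85,nn,.025,28)[:5])
cv2.imwrite("pics/s2.png",cv2.resize(a,None,fx=5,fy=5))
E
python3 go.py .51 -.22 .12 161.5
```

```text
side (array([0.5744, 0.0237]), array([55.1253, 26.5272]), 88.67694091796875, np.int32(95), array([331.8737, 230.1579])) [0.5763 0.0364 0.0978]
top (array([0.5668, 0.0713]), array([9.2315, 7.2672]), 44.692604064941406, np.int32(9), array([297.5556, 237.    ])) [0.5763 0.0364 0.0978]
top jaw (array([ 0.4104, -0.206 ]), array([121.7269,  19.4014]), 71.49717712402344, np.int32(324), array([402.358 , 301.0957]))
side jaw (array([ 0.4097, -0.2023]), array([87.0454, 13.7463]), 71.35343933105469, np.int32(153), array([281.7582, 327.3856]))
[-0.0295  0.1602 -0.3147] [ 1.721e-01 -1.000e-04 -2.000e-04] t 4.9667 p [0.5763 0.0364 0.0978] yaw -167.51967434016638 g 0.3134120673601892 F [ 0.4  0.6 -5.3]
```

View pics/s2.png

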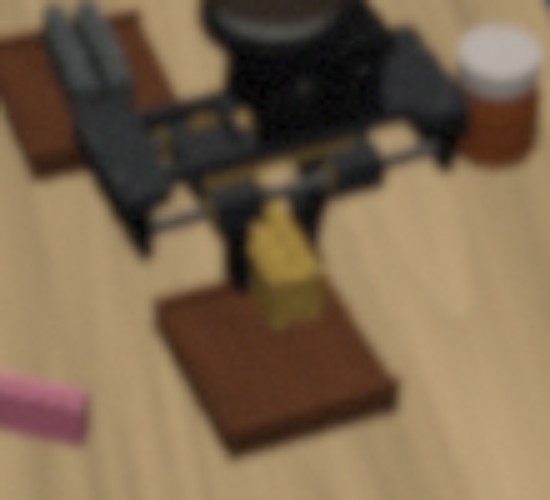

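Both dies are held: the pair at crop (285,270) is clear of the empty rest and the load is about 6 N. Next, carry to the chase.

```bash
python3 go.py .4655 -.2245 .12 161.5
```

```text
[-0.0295  0.2194 -0.3077] [ 1.721e-01 -1.000e-04 -2.000e-04] t 4.9667 p [0.5763 0.0364 0.0978] yaw -167.51967434016638 g 0.3134120673601892 F [ 0.4  0.6 -5.3]
```

Emit:
play_rows:
  commands:
    - {"fingers": 1,"tx": -0.029,"ty": 0.02,"tz": -0.027,"ax": 0.018,"ay": 0,"az": 0}
    - {"fingers": 1,"tx": -0.029,"ty": 0.045,"tz": -0.062,"ax": 0.045,"ay": 0,"az": 0}
    - {"fingers": 1,"tx": -0.029,"ty": 0.07,"tz": -0.098,"ax": 0.07,"ay": 0,"az": 0}
    - {"fingers": 1,"tx": -0.029,"ty": 0.095,"tz": -0.133,"ax": 0.1,"ay": 0,"az": 0}
    - {"fingers": 1,"tx": -0.029,"ty": 0.12,"tz": -0.168,"ax": 0.12,"ay": 0,"az": 0}

```text
time_s: 5.38
tcp_pos: [0.5154, -0.1069, 0.1201]
ee_rot: [[0.001, -0.987, 0.162], [0.001, 0.162, 0.987], [-1.0, -0.001, 0.001]]
wrist_force: [0.7, 0.4, -5.5]
gripper_width: 0.324
```

```bash
python3 go.py .4655 -.2245 .12 161.5
```

```text
[-0.      0.0402 -0.1655] [0.051  0.0003 0.0003] t 5.3833 p [ 0.5154 -0.1069  0.1201] yaw 170.6833945908111 g 0.32422193586186887 F [ 0.7  0.4 -5.5]
```

Emit:
play_rows:
  commands:
    - {"fingers": 1,"tx": 0,"ty": 0.01,"tz": -0.045,"ax": 0.02,"ay": 0,"az": 0}
    - {"fingers": 1,"tx": 0,"ty": 0.02,"tz": -0.09,"ax": 0.035,"ay": 0,"az": 0}
    - {"fingers": 1,"tx": 0,"ty": 0.03,"tz": -0.125,"ax": 0.045,"ay": 0,"az": 0}
    - {"fingers": 1,"tx": 0,"ty": 0.035,"tz": -0.15,"ax": 0.048,"ay": 0,"az": 0}
    - {"fingers": 1,"tx": 0,"ty": 0.035,"tz": -0.15,"ax": 0.048,"ay": 0,"az": 0}

```text
time_s: 5.8
tcp_pos: [0.4706, -0.2153, 0.1197]
ee_rot: [[-0.0, -0.951, 0.309], [0.001, 0.309, 0.951], [-1.0, 0.0, 0.001]]
wrist_force: [0.3, 0.2, -5.5]
gripper_width: 0.317
```

```bash
python3 go.py .4655 -.2245 .06 161.5
```

```text
[ 0.0796  0.0027 -0.0138] [ 0.0027  0.0002 -0.0001] t 5.8 p [ 0.4706 -0.2153  0.1197] yaw 161.99399740260355 g 0.31675420061505105 F [ 0.3  0.2 -5.5]
```

Emit:
play_rows:
  commands:
    - {"fingers": 1,"tx": 0.02,"ty": 0.002,"tz": -0.008,"ax": 0.001,"ay": 0,"az": 0}
    - {"fingers": 1,"tx": 0.04,"ty": 0.002,"tz": -0.01,"ax": 0.002,"ay": 0,"az": 0}
    - {"fingers": 1,"tx": 0.06,"ty": 0.002,"tz": -0.012,"ax": 0.002,"ay": 0,"az": 0}
    - {"fingers": 1,"tx": 0.078,"ty": 0.002,"tz": -0.012,"ax": 0.002,"ay": 0,"az": 0}
    - {"fingers": 1,"tx": 0.078,"ty": 0.002,"tz": -0.012,"ax": 0.002,"ay": 0,"az": 0}

```text
time_s: 6.22
tcp_pos: [0.4668, -0.2201, 0.059]
ee_rot: [[-0.004, -0.95, 0.311], [0.002, 0.311, 0.95], [-1.0, 0.005, 0.001]]
wrist_force: [-1.2, 0.6, -5.7]
gripper_width: 0.319
```

```bash
python3 go.py .4655 -.2245 .038 161.5
python3 - <<'E'
from meas import *
c=cap("side"); b=proj(c,[.48,-.235,.06]).astype(int); save(c,"s3.png",(b[0]-60,b[1]-55,b[0]+75,b[1]+45),5)
E
```

```text
[ 0.028  -0.0003 -0.0062] [ 0.002   0.0003 -0.0015] t 6.2167 p [ 0.4668 -0.2201  0.059 ] yaw 161.86638520727269 g 0.31859046232690547 F [-1.2  0.6 -5.7]
```

View pics/s3.png

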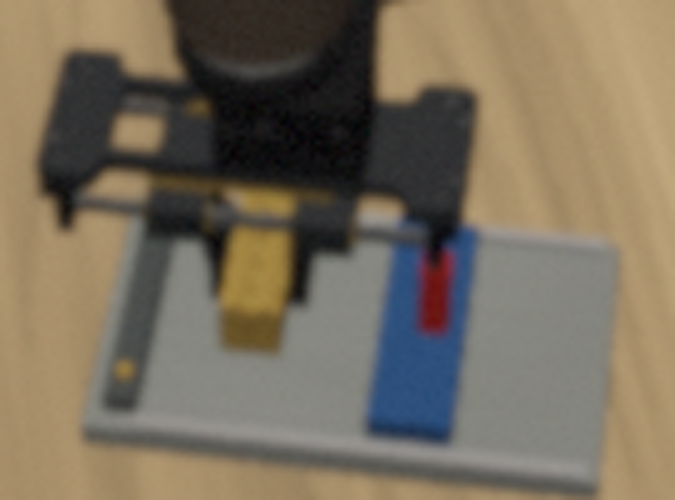

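The pair at crop (255,280) is parallel to the jaws and about midway along them, and clear of the blue jaw. Now I lower slowly.

Emit:
play_rows:
  commands:
    - {"fingers": 1,"tx": 0.01,"ty": 0,"tz": -0.004,"ax": 0.001,"ay": 0,"az": 0}
    - {"fingers": 1,"tx": 0.018,"ty": 0,"tz": -0.004,"ax": 0.001,"ay": 0,"az": -0.001}
    - {"fingers": 1,"tx": 0.022,"ty": 0,"tz": -0.004,"ax": 0.001,"ay": 0,"az": -0.001}
    - {"fingers": 1,"tx": 0.025,"ty": 0,"tz": -0.004,"ax": 0.001,"ay": 0,"az": -0.001}
    - {"fingers": 1,"tx": 0.026,"ty": 0,"tz": -0.004,"ax": 0.001,"ay": 0,"az": -0.001}

```text
time_s: 6.68
tcp_pos: [0.468, -0.2236, 0.0423]
ee_rot: [[0.006, -0.95, 0.314], [-0.0, 0.314, 0.95], [-1.0, -0.005, 0.001]]
wrist_force: [-0.5, 0.5, -5.2]
gripper_width: 0.323
```

Emit:
play_rows:
  commands:
    - {"fingers": 1,"tx": 0,"ty": 0,"tz": 0,"ax": 0,"ay": 0,"az": 0}
    - {"fingers": 1,"tx": 0.001,"ty": 0,"tz": 0,"ax": 0,"ay": 0,"az": 0}
    - {"fingers": 1,"tx": 0.001,"ty": 0,"tz": 0,"ax": 0,"ay": 0,"az": 0}

```text
time_s: 6.93
tcp_pos: [0.4683, -0.2237, 0.0419]
ee_rot: [[0.006, -0.95, 0.314], [-0.0, 0.314, 0.95], [-1.0, -0.006, 0.001]]
wrist_force: [0.0, 0.8, -5.4]
gripper_width: 0.319
```

```bash
python3 go.py .4655 -.2245 .0364 161.5
```

```text
[ 0.0074  0.0032 -0.0022] [0.0012 0.0005 0.0019] t 6.9333 p [ 0.4683 -0.2237  0.0419] yaw 161.72235559277 g 0.3188102625261411 F [ 0.   0.8 -5.4]
```

Emit:
play_rows:
  commands:
    - {"fingers": 1,"tx": 0.002,"ty": 0,"tz": 0,"ax": 0,"ay": 0,"az": 0.001}
    - {"fingers": 1,"tx": 0.004,"ty": 0,"tz": 0,"ax": 0,"ay": 0,"az": 0.002}
    - {"fingers": 1,"tx": 0.005,"ty": 0,"tz": 0,"ax": 0,"ay": 0,"az": 0.002}
    - {"fingers": 1,"tx": 0.006,"ty": 0,"tz": 0,"ax": 0,"ay": 0,"az": 0.002}
    - {"fingers": 1,"tx": 0.006,"ty": 0,"tz": 0,"ax": 0,"ay": 0,"az": 0.002}

```text
time_s: 7.35
tcp_pos: [0.468, -0.2237, 0.037]
ee_rot: [[-0.001, -0.949, 0.314], [0.002, 0.314, 0.949], [-1.0, 0.001, 0.001]]
wrist_force: [-0.5, 0.1, -5.3]
gripper_width: 0.319
```

```bash
python3 go.py .4655 -.2245 .0364 161.5
```

```text
[ 0.0008  0.0028 -0.0021] [ 0.0012  0.0004 -0.0004] t 7.35 p [ 0.468  -0.2237  0.037 ] yaw 161.71338177914006 g 0.31934951917839277 F [-0.5  0.1 -5.3]
```

Emit:
play_rows:
  commands:
    - {"fingers": 1,"tx": 0.0007,"ty": 0,"tz": 0,"ax": 0,"ay": 0,"az": 0}
    - {"fingers": 1,"tx": 0.0014,"ty": 0,"tz": 0,"ax": 0,"ay": 0,"az": 0}
    - {"fingers": 1,"tx": 0.0014,"ty": 0,"tz": 0,"ax": 0,"ay": 0,"az": 0}
    - {"fingers": 1,"tx": 0.0014,"ty": 0,"tz": 0,"ax": 0,"ay": 0,"az": 0}

```text
time_s: 7.68
tcp_pos: [0.4682, -0.2237, 0.0364]
ee_rot: [[-0.0, -0.95, 0.314], [0.001, 0.314, 0.95], [-1.0, 0.0, 0.001]]
wrist_force: [-0.6, -0.1, -2.9]
gripper_width: 0.316
```

Contact at z ≈ 0.0364. I settle slightly lower, then open gently and only partway.

Emit:
play_rows:
  commands:
    - {"fingers": 1,"tx": 0.0007,"ty": 0,"tz": 0,"ax": 0,"ay": 0,"az": 0}
    - {"fingers": 1,"tx": 0.0007,"ty": 0,"tz": 0,"ax": 0,"ay": 0,"az": 0}
    - {"fingers": 0.3,"tx": 0.0007,"ty": 0,"tz": 0,"ax": 0,"ay": 0,"az": 0}
    - {"fingers": 0.1,"tx": 0.0007,"ty": 0,"tz": 0,"ax": 0,"ay": 0,"az": 0}
    - {"fingers": -0.1,"tx": 0.0007,"ty": 0,"tz": 0,"ax": 0,"ay": 0,"az": 0}

```text
time_s: 8.1
tcp_pos: [0.469, -0.2239, 0.036]
ee_rot: [[0.002, -0.95, 0.313], [0.001, 0.313, 0.95], [-1.0, -0.001, 0.002]]
wrist_force: [0.0, 0.7, 0.6]
gripper_width: 0.428
```

Emit:
play_rows:
  commands:
    - {"fingers": -0.15,"tx": 0,"ty": 0,"tz": 0,"ax": 0,"ay": 0,"az": 0}
    - {"fingers": -0.15,"tx": 0,"ty": 0,"tz": 0,"ax": 0,"ay": 0,"az": 0}
    - {"fingers": -0.15,"tx": 0,"ty": 0,"tz": 0,"ax": 0,"ay": 0,"az": 0}
    - {"fingers": -0.15,"tx": 0,"ty": 0,"tz": 0,"ax": 0,"ay": 0,"az": 0}
    - {"fingers": -0.15,"tx": 0,"ty": 0,"tz": 0,"ax": 0,"ay": 0,"az": 0}

```text
time_s: 8.52
tcp_pos: [0.4682, -0.2237, 0.0356]
ee_rot: [[-0.0, -0.95, 0.314], [0.002, 0.314, 0.95], [-1.0, 0.001, 0.001]]
wrist_force: [0.3, -0.5, -0.3]
gripper_width: 0.574
```

Emit:
play_rows:
  commands:
    - {"fingers": -0.15,"tx": -0.02,"ty": 0,"tz": 0,"ax": 0,"ay": 0,"az": 0}
    - {"fingers": -0.15,"tx": -0.05,"ty": 0,"tz": 0,"ax": 0,"ay": 0,"az": 0}
    - {"fingers": -0.15,"tx": -0.1,"ty": 0,"tz": 0,"ax": 0,"ay": 0,"az": 0}
    - {"fingers": -0.15,"tx": -0.15,"ty": 0,"tz": 0,"ax": 0,"ay": 0,"az": 0}
    - {"fingers": -0.15,"tx": -0.17,"ty": 0,"tz": 0,"ax": 0,"ay": 0,"az": 0}

```text
time_s: 8.93
tcp_pos: [0.4705, -0.2247, 0.1683]
ee_rot: [[0.008, -0.95, 0.312], [-0.001, 0.312, 0.95], [-1.0, -0.008, 0.001]]
wrist_force: [0.5, -0.4, 1.3]
gripper_width: 0.574
```

```bash
python3 - <<'E'
from meas import *
c=cap("side"); b=proj(c,[.49,-.235,.06]).astype(int); save(c,"s4.png",(b[0]-60,b[1]-75,b[0]+75,b[1]+45),5)
m=masks(c,0); 
for k,z,X in(("red",.06,[.535,-.25,.06]),("blue",.031,[.535,-.25,.03]),("brass",.048,[.468,-.224,.05])): print(k,*rect(c,m[k],proj(c,X),z,30)[:5])
c=cap("top"); print(*rect(c,masks(c,0)["red"],proj(c,[.54,-.25,.07]),.07,15)[:5])
E
python3 go.py .5385 -.2515 .15 71.5
```

```text
red [ 0.5384 -0.2526] [37.7261  6.9588] 77.98886108398438 53 [339.566  326.8491]
blue [ 0.5337 -0.2519] [119.7186  34.6723] 71.41692352294922 445 [336.1393 338.1438]
brass [ 0.4658 -0.2275] [74.8923 20.6146] 73.0645980834961 138 [306.8623 325.087 ]
[ 0.0234 -0.0974 -0.006 ] [0.5014 0.0026 0.0014] t 9.0333 p [ 0.4704 -0.2244  0.167 ] yaw 161.75451481817038 g 0.5745465212141503 F [-0.2 -0.4 -0.8]Traceback (most recent call last):
  File "<stdin>", line 5, in <module>
  File "meas.py", line 9, in rect
    k=1+np.argmax(st[1:,4]); mm=(l==k).astype(np.uint8)
        ~~~~~~~~~^^^^^^^^^^
    return _wrapfunc(a, 'argmax', axis=axis, out=out, **kwds)
    return bound(*args, **kwds)
ValueError: attempt to get argmax of an empty sequence
```

View pics/s4.png

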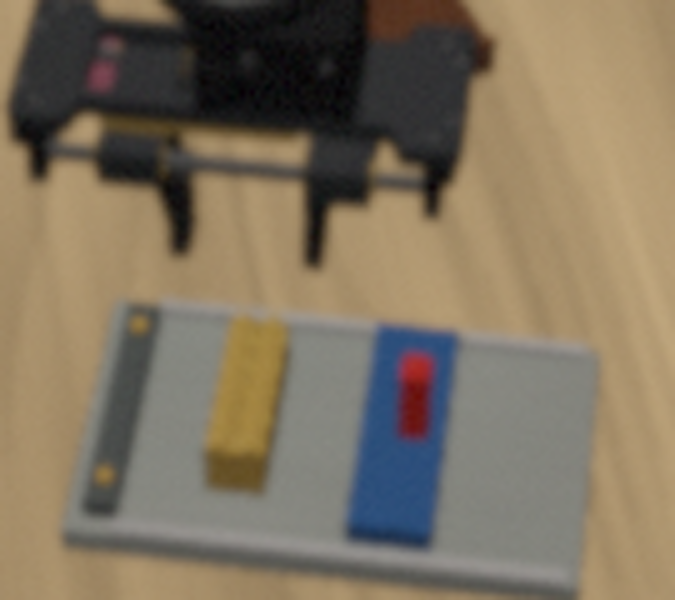

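The pair stands at crop (245,400), side by side and parallel to the jaws. The tab is at (415,395). Now I turn 90° and go above the tab.

Emit:
play_rows:
  commands:
    - {"fingers": -0.15,"tx": 0.02,"ty": -0.1,"tz": -0.005,"ax": 0.501,"ay": 0.002,"az": 0.001}
    - {"fingers": -0.15,"tx": 0.02,"ty": -0.1,"tz": -0.005,"ax": 0.501,"ay": 0.002,"az": 0.001}
    - {"fingers": -0.15,"tx": 0.02,"ty": -0.1,"tz": -0.005,"ax": 0.501,"ay": 0.002,"az": 0.001}
    - {"fingers": -0.15,"tx": 0.02,"ty": -0.1,"tz": -0.005,"ax": 0.501,"ay": 0.002,"az": 0.001}
    - {"fingers": -0.15,"tx": 0.02,"ty": -0.1,"tz": -0.005,"ax": 0.501,"ay": 0.002,"az": 0.001}

```text
time_s: 9.45
tcp_pos: [0.5376, -0.2508, 0.1455]
ee_rot: [[-0.007, -0.581, 0.814], [0.002, 0.814, 0.581], [-1.0, 0.005, -0.005]]
wrist_force: [-0.5, 0.1, 0.4]
gripper_width: 0.574
```

```bash
python3 go.py .540 -.251 .13 71.5
```

```text
[ 0.0206 -0.0022  0.0026] [ 0.3001 -0.0022 -0.0008] t 9.45 p [ 0.5376 -0.2508  0.1455] yaw 125.51989049817753 g 0.5741462566259079 F [-0.5  0.1  0.4]
```

Emit:
play_rows:
  commands:
    - {"fingers": -0.15,"tx": 0.02,"ty": -0.002,"tz": 0.003,"ax": 0.3,"ay": -0.002,"az": 0}
    - {"fingers": -0.15,"tx": 0.02,"ty": -0.002,"tz": 0.003,"ax": 0.3,"ay": -0.002,"az": 0}
    - {"fingers": -0.15,"tx": 0.02,"ty": -0.002,"tz": 0.003,"ax": 0.3,"ay": -0.002,"az": 0}
    - {"fingers": -0.15,"tx": 0.02,"ty": -0.002,"tz": 0.003,"ax": 0.3,"ay": -0.002,"az": 0}
    - {"fingers": -0.15,"tx": 0.02,"ty": -0.002,"tz": 0.003,"ax": 0.3,"ay": -0.002,"az": 0}

```text
time_s: 9.87
tcp_pos: [0.5399, -0.2505, 0.1312]
ee_rot: [[-0.002, 0.005, 1.0], [0.003, 1.0, -0.005], [-1.0, 0.003, -0.002]]
wrist_force: [-0.4, -0.2, -0.0]
gripper_width: 0.575
```

```bash
python3 go.py .540 -.251 .11 71.5
```

```text
[ 0.0282 -0.0007  0.0002] [ 0.1013 -0.0008 -0.0007] t 9.8667 p [ 0.5399 -0.2505  0.1312] yaw 89.72600998033417 g 0.5745875598968269 F [-0.4 -0.2 -0. ]
```

Emit:
play_rows:
  commands:
    - {"fingers": -0.15,"tx": 0.027,"ty": -0.0007,"tz": 0,"ax": 0.101,"ay": -0.001,"az": 0}
    - {"fingers": -0.15,"tx": 0.027,"ty": -0.0007,"tz": 0,"ax": 0.101,"ay": -0.001,"az": 0}
    - {"fingers": -0.15,"tx": 0.027,"ty": -0.0007,"tz": 0,"ax": 0.101,"ay": -0.001,"az": 0}
    - {"fingers": -0.15,"tx": 0.027,"ty": -0.0007,"tz": 0,"ax": 0.101,"ay": -0.001,"az": 0}
    - {"fingers": -0.15,"tx": 0.027,"ty": -0.0007,"tz": 0,"ax": 0.101,"ay": -0.001,"az": 0}

```text
time_s: 10.28
tcp_pos: [0.5403, -0.2512, 0.1116]
ee_rot: [[0.002, 0.309, 0.951], [0.002, 0.951, -0.309], [-1.0, 0.002, 0.002]]
wrist_force: [-0.1, -0.1, -0.6]
gripper_width: 0.575
```

```bash
python3 go.py .540 -.251 .06 71.5
python3 - <<'E'
from meas import *
c=cap("side"); b=proj(c,[.52,-.25,.08]).astype(int); save(c,"s5.png",(b[0]-60,b[1]-55,b[0]+60,b[1]+45),5)
E
```

```text
[ 0.0688 -0.0001 -0.0005] [ 0.0029  0.0005 -0.0007] t 10.2833 p [ 0.5403 -0.2512  0.1116] yaw 72.0198976601512 g 0.5746347594901253 F [-0.1 -0.1 -0.6]
```

View pics/s5.png

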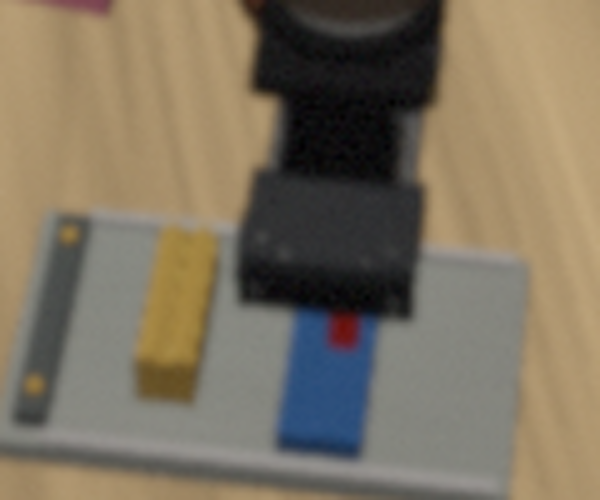

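The gripper is centred over the tab (343,330) and the dies at (175,310) are undisturbed. Next I descend onto the tab.

Emit:
play_rows:
  commands:
    - {"fingers": -0.15,"tx": 0.02,"ty": 0,"tz": 0,"ax": 0.003,"ay": 0,"az": 0}
    - {"fingers": -0.15,"tx": 0.04,"ty": 0,"tz": 0,"ax": 0.003,"ay": 0,"az": 0}
    - {"fingers": -0.15,"tx": 0.055,"ty": 0,"tz": 0,"ax": 0.003,"ay": 0,"az": 0}
    - {"fingers": -0.15,"tx": 0.065,"ty": 0,"tz": 0,"ax": 0.003,"ay": 0,"az": 0}
    - {"fingers": -0.15,"tx": 0.065,"ty": 0,"tz": 0,"ax": 0.003,"ay": 0,"az": 0}

```text
time_s: 10.75
tcp_pos: [0.5399, -0.251, 0.0621]
ee_rot: [[0.001, 0.319, 0.948], [0.002, 0.948, -0.319], [-1.0, 0.002, -0.0]]
wrist_force: [-0.6, -0.4, -0.1]
gripper_width: 0.574
```

Emit:
play_rows:
  commands:
    - {"fingers": 0.2,"tx": 0,"ty": 0,"tz": 0,"ax": 0,"ay": 0,"az": 0}
    - {"fingers": 0.35,"tx": 0,"ty": 0,"tz": 0,"ax": 0,"ay": 0,"az": 0}
    - {"fingers": 0.45,"tx": 0,"ty": 0,"tz": 0,"ax": 0,"ay": 0,"az": 0}
    - {"fingers": 0.55,"tx": 0,"ty": 0,"tz": 0,"ax": 0,"ay": 0,"az": 0}
    - {"fingers": 0.65,"tx": 0,"ty": 0,"tz": 0,"ax": 0,"ay": 0,"az": 0}

```text
time_s: 11.17
tcp_pos: [0.5414, -0.2513, 0.0647]
ee_rot: [[0.005, 0.319, 0.948], [0.001, 0.948, -0.319], [-1.0, 0.003, 0.005]]
wrist_force: [0.3, -0.8, 0.3]
gripper_width: 0.284
```

Emit:
play_rows:
  commands:
    - {"fingers": 0.7,"tx": 0,"ty": 0,"tz": 0,"ax": 0,"ay": 0,"az": 0}
    - {"fingers": 0.7,"tx": 0,"ty": 0,"tz": 0,"ax": 0,"ay": 0,"az": 0}
    - {"fingers": 0.7,"tx": 0,"ty": 0,"tz": 0,"ax": 0,"ay": 0,"az": 0}
    - {"fingers": 0.7,"tx": 0,"ty": 0,"tz": 0,"ax": 0,"ay": 0,"az": 0}
    - {"fingers": 0.7,"tx": 0,"ty": 0,"tz": 0,"ax": 0,"ay": 0,"az": 0}

```text
time_s: 11.58
tcp_pos: [0.5424, -0.2484, 0.0646]
ee_rot: [[0.007, 0.319, 0.948], [0.004, 0.948, -0.319], [-1.0, 0.006, 0.005]]
wrist_force: [2.2, 11.9, 2.6]
gripper_width: 0.178
```

```bash
python3 go.py .4688 -.2243 .063 71.5
```

```text
[ 0.0016 -0.0009 -0.1032] [-0.0005  0.0017 -0.0019] t 11.5833 p [ 0.5424 -0.2484  0.0646] yaw 71.41604593183334 g 0.17760262626941564 F [ 2.2 11.9  2.6]
```

The tab is gripped (15.5 mm), but it sits about 3 mm to +y. I shift to relieve the side load, then slide.

Emit:
play_rows:
  commands:
    - {"fingers": 0.75,"tx": 0,"ty": 0.002,"tz": 0,"ax": 0,"ay": 0,"az": 0}
    - {"fingers": 0.8,"tx": 0,"ty": 0.004,"tz": 0,"ax": 0,"ay": 0,"az": 0}
    - {"fingers": 0.8,"tx": 0,"ty": 0.004,"tz": 0,"ax": 0,"ay": 0,"az": 0}
    - {"fingers": 0.8,"tx": 0,"ty": 0.004,"tz": -0.004,"ax": 0,"ay": 0,"az": 0}
    - {"fingers": 0.8,"tx": 0,"ty": 0.004,"tz": -0.012,"ax": 0,"ay": 0,"az": 0}

```text
time_s: 12.0
tcp_pos: [0.5361, -0.2461, 0.0646]
ee_rot: [[0.01, 0.319, 0.948], [-0.0, 0.948, -0.319], [-1.0, 0.003, 0.01]]
wrist_force: [5.0, 0.4, -1.3]
gripper_width: 0.176
```

```bash
python3 go.py .4688 -.2243 .063 71.5
```

```text
[ 0.0012 -0.0011 -0.0943] [-0.0005  0.0032 -0.001 ] t 12.0 p [ 0.5361 -0.2461  0.0646] yaw 71.40574082475464 g 0.17626511599301092 F [ 5.   0.4 -1.3]
```

Emit:
play_rows:
  commands:
    - {"fingers": 0.8,"tx": 0,"ty": 0,"tz": -0.008,"ax": 0,"ay": 0.003,"az": 0}
    - {"fingers": 0.8,"tx": 0,"ty": 0,"tz": -0.016,"ax": 0,"ay": 0.003,"az": 0}
    - {"fingers": 0.8,"tx": 0,"ty": 0,"tz": -0.024,"ax": 0,"ay": 0.003,"az": 0}
    - {"fingers": 0.8,"tx": 0,"ty": 0,"tz": -0.032,"ax": 0,"ay": 0.003,"az": 0}
    - {"fingers": 0.8,"tx": 0,"ty": 0,"tz": -0.038,"ax": 0,"ay": 0.003,"az": 0}

```text
time_s: 12.42
tcp_pos: [0.5078, -0.2366, 0.0646]
ee_rot: [[-0.0, 0.319, 0.948], [0.003, 0.948, -0.319], [-1.0, 0.003, -0.001]]
wrist_force: [5.2, 1.3, -0.6]
gripper_width: 0.177
```

Emit:
play_rows:
  commands:
    - {"fingers": 0.8,"tx": 0,"ty": 0,"tz": -0.007,"ax": 0,"ay": 0,"az": 0}
    - {"fingers": 0.8,"tx": 0,"ty": 0,"tz": -0.014,"ax": 0,"ay": 0,"az": 0}
    - {"fingers": 0.8,"tx": 0,"ty": 0,"tz": -0.02,"ax": 0,"ay": 0,"az": 0}
    - {"fingers": 0.8,"tx": 0,"ty": 0,"tz": -0.026,"ax": 0,"ay": 0,"az": 0}
    - {"fingers": 0.8,"tx": 0,"ty": 0,"tz": -0.032,"ax": 0,"ay": 0,"az": 0}

```text
time_s: 12.83
tcp_pos: [0.4864, -0.2294, 0.0646]
ee_rot: [[0.002, 0.319, 0.948], [0.003, 0.948, -0.319], [-1.0, 0.003, 0.001]]
wrist_force: [6.6, -0.9, -4.0]
gripper_width: 0.179
```

```bash
python3 go.py .4688 -.2243 .063 71.5
python3 - <<'E'
from meas import *
c=cap("side"); b=proj(c,[.48,-.24,.06]).astype(int); save(c,"s6.png",(b[0]-60,b[1]-50,b[0]+60,b[1]+45),5)
E
```

```text
[ 0.0022 -0.001  -0.0244] [-0.0005  0.0004 -0.001 ] t 12.8333 p [ 0.4864 -0.2294  0.0646] yaw 71.41068880083654 g 0.17854422790274457 F [ 6.6 -0.9 -4. ]
```

View pics/s6.png

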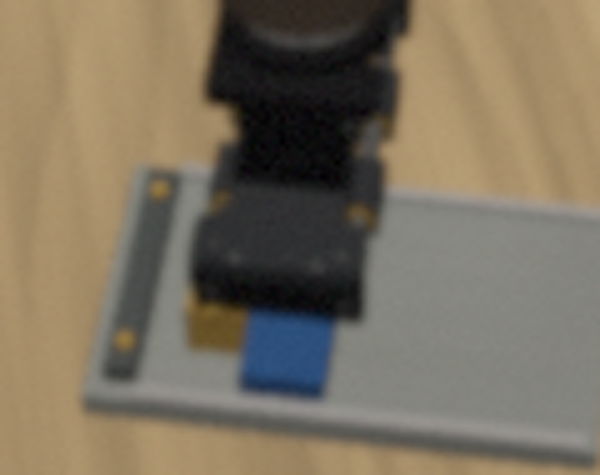

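The clamp at (290,350) is pushing the upright dies at (215,320), with about 18 mm still to go. I continue slower, watching the force.

Emit:
play_rows:
  commands:
    - {"fingers": 0.8,"tx": 0,"ty": 0,"tz": -0.004,"ax": 0,"ay": 0,"az": 0}
    - {"fingers": 0.8,"tx": 0,"ty": 0,"tz": -0.008,"ax": 0,"ay": 0,"az": 0}
    - {"fingers": 0.8,"tx": 0,"ty": 0,"tz": -0.012,"ax": 0,"ay": 0,"az": 0}
    - {"fingers": 0.8,"tx": 0,"ty": 0,"tz": -0.014,"ax": 0,"ay": 0,"az": 0}
    - {"fingers": 0.8,"tx": 0,"ty": 0,"tz": -0.015,"ax": 0,"ay": 0,"az": 0}

```text
time_s: 13.3
tcp_pos: [0.4753, -0.2257, 0.0646]
ee_rot: [[0.001, 0.319, 0.948], [0.003, 0.948, -0.319], [-1.0, 0.003, 0.0]]
wrist_force: [6.7, -0.4, -4.1]
gripper_width: 0.179
```

Emit:
play_rows:
  commands:
    - {"fingers": 0.8,"tx": 0,"ty": 0,"tz": -0.001,"ax": 0,"ay": 0,"az": 0}
    - {"fingers": 0.8,"tx": 0,"ty": 0,"tz": -0.002,"ax": 0,"ay": 0,"az": 0}
    - {"fingers": 0.8,"tx": 0,"ty": 0,"tz": -0.003,"ax": 0,"ay": 0,"az": 0}

```text
time_s: 13.55
tcp_pos: [0.4734, -0.2251, 0.0646]
ee_rot: [[0.001, 0.319, 0.948], [0.003, 0.948, -0.319], [-1.0, 0.003, 0.0]]
wrist_force: [7.3, -0.5, -4.0]
gripper_width: 0.18
```

Emit:
play_rows:
  commands:
    - {"fingers": 0.8,"tx": 0,"ty": 0,"tz": -0.001,"ax": 0,"ay": 0,"az": 0}
    - {"fingers": 0.8,"tx": 0,"ty": 0,"tz": -0.002,"ax": 0,"ay": 0,"az": 0}
    - {"fingers": 0.8,"tx": 0,"ty": 0,"tz": -0.003,"ax": 0,"ay": 0,"az": 0}

```text
time_s: 13.8
tcp_pos: [0.4712, -0.2243, 0.0646]
ee_rot: [[0.001, 0.319, 0.948], [0.003, 0.948, -0.319], [-1.0, 0.003, 0.0]]
wrist_force: [7.2, -0.9, -4.3]
gripper_width: 0.181
```

Emit:
play_rows:
  commands:
    - {"fingers": 0.8,"tx": 0,"ty": 0,"tz": -0.001,"ax": 0,"ay": 0,"az": 0}
    - {"fingers": 0.8,"tx": 0,"ty": 0,"tz": -0.002,"ax": 0,"ay": 0,"az": 0}
    - {"fingers": 0.8,"tx": 0,"ty": 0,"tz": -0.003,"ax": 0,"ay": 0,"az": 0}

```text
time_s: 14.05
tcp_pos: [0.4691, -0.2236, 0.0646]
ee_rot: [[0.001, 0.319, 0.948], [0.003, 0.948, -0.319], [-1.0, 0.003, 0.0]]
wrist_force: [7.0, -0.6, -3.5]
gripper_width: 0.179
```

Emit:
play_rows:
  commands:
    - {"fingers": 0.8,"tx": 0,"ty": 0,"tz": -0.001,"ax": 0,"ay": 0,"az": 0}
    - {"fingers": 0.8,"tx": 0,"ty": 0,"tz": -0.002,"ax": 0,"ay": 0,"az": 0}
    - {"fingers": 0.8,"tx": 0,"ty": 0,"tz": -0.003,"ax": 0,"ay": 0,"az": 0}

```text
time_s: 14.3
tcp_pos: [0.4682, -0.2233, 0.0646]
ee_rot: [[0.004, 0.319, 0.948], [0.002, 0.948, -0.319], [-1.0, 0.003, 0.003]]
wrist_force: [10.7, -3.8, -9.5]
gripper_width: 0.182
```

Emit:
play_rows:
  commands:
    - {"fingers": 0.8,"tx": 0,"ty": 0,"tz": -0.001,"ax": 0,"ay": 0,"az": 0}
    - {"fingers": 0.8,"tx": 0,"ty": 0,"tz": -0.002,"ax": 0,"ay": 0,"az": 0}
    - {"fingers": 0.8,"tx": 0,"ty": 0,"tz": -0.002,"ax": 0,"ay": 0,"az": 0}

```text
time_s: 14.55
tcp_pos: [0.4682, -0.2233, 0.0647]
ee_rot: [[0.007, 0.318, 0.948], [0.001, 0.948, -0.318], [-1.0, 0.003, 0.006]]
wrist_force: [12.3, -5.2, -10.5]
gripper_width: 0.18
```

The clamp has stalled at the expected position as the force rises. One more nudge, then release.

Emit:
play_rows:
  commands:
    - {"fingers": 0.8,"tx": 0,"ty": 0,"tz": -0.002,"ax": 0,"ay": 0,"az": 0}
    - {"fingers": 0.8,"tx": 0,"ty": 0,"tz": -0.003,"ax": 0,"ay": 0,"az": 0}
    - {"fingers": 0.8,"tx": 0,"ty": 0,"tz": -0.003,"ax": 0,"ay": 0,"az": 0}

```text
time_s: 14.8
tcp_pos: [0.4681, -0.2232, 0.0647]
ee_rot: [[0.011, 0.318, 0.948], [-0.0, 0.948, -0.318], [-1.0, 0.003, 0.011]]
wrist_force: [16.2, -7.5, -15.7]
gripper_width: 0.179
```

Emit:
play_rows:
  commands:
    - {"fingers": 0.5,"tx": 0,"ty": 0,"tz": 0,"ax": 0,"ay": 0,"az": 0}
    - {"fingers": 0.2,"tx": 0,"ty": 0,"tz": 0,"ax": 0,"ay": 0,"az": 0}
    - {"fingers": -0.1,"tx": 0,"ty": 0,"tz": 0,"ax": 0,"ay": 0,"az": 0}
    - {"fingers": -0.15,"tx": 0,"ty": 0,"tz": 0,"ax": 0,"ay": 0,"az": 0}
    - {"fingers": -0.15,"tx": 0,"ty": 0,"tz": 0,"ax": 0,"ay": 0,"az": 0}

```text
time_s: 15.22
tcp_pos: [0.4599, -0.2211, 0.0641]
ee_rot: [[-0.006, 0.32, 0.948], [0.004, 0.948, -0.319], [-1.0, 0.002, -0.007]]
wrist_force: [0.4, -1.0, -1.0]
gripper_width: 0.468
```

Emit:
play_rows:
  commands:
    - {"fingers": -0.15,"tx": 0,"ty": 0,"tz": 0,"ax": 0,"ay": 0,"az": 0}
    - {"fingers": -0.15,"tx": 0,"ty": 0,"tz": 0,"ax": 0,"ay": 0,"az": 0}
    - {"fingers": -0.15,"tx": 0,"ty": 0,"tz": 0,"ax": 0,"ay": 0,"az": 0}

```text
time_s: 15.47
tcp_pos: [0.4609, -0.2211, 0.0643]
ee_rot: [[-0.005, 0.319, 0.948], [0.004, 0.948, -0.319], [-1.0, 0.002, -0.006]]
wrist_force: [0.1, 0.9, -0.9]
gripper_width: 0.561
```

Emit:
play_rows:
  commands:
    - {"fingers": -0.15,"tx": -0.02,"ty": 0,"tz": 0,"ax": 0,"ay": 0,"az": 0}
    - {"fingers": -0.15,"tx": -0.05,"ty": 0,"tz": 0,"ax": 0,"ay": 0,"az": 0}
    - {"fingers": -0.15,"tx": -0.1,"ty": 0,"tz": 0,"ax": 0,"ay": 0,"az": 0}
    - {"fingers": -0.15,"tx": -0.15,"ty": 0,"tz": 0,"ax": 0,"ay": 0,"az": 0}
    - {"fingers": -0.15,"tx": -0.2,"ty": 0,"tz": 0,"ax": 0,"ay": 0,"az": 0}

```text
time_s: 15.88
tcp_pos: [0.4611, -0.2216, 0.2158]
ee_rot: [[-0.006, 0.319, 0.948], [0.004, 0.948, -0.319], [-1.0, 0.002, -0.007]]
wrist_force: [1.0, -0.4, -0.8]
gripper_width: 0.574
```

Emit:
play_rows:
  commands:
    - {"fingers": -0.15,"tx": 0,"ty": 0,"tz": 0,"ax": 0,"ay": 0,"az": 0}
    - {"fingers": -0.15,"tx": 0,"ty": 0,"tz": 0,"ax": 0,"ay": 0,"az": 0}
    - {"fingers": -0.15,"tx": 0,"ty": 0,"tz": 0,"ax": 0,"ay": 0,"az": 0}

```text
time_s: 16.13
tcp_pos: [0.4611, -0.2214, 0.2138]
ee_rot: [[-0.005, 0.32, 0.948], [0.005, 0.948, -0.32], [-1.0, 0.003, -0.006]]
wrist_force: [0.2, 0.6, -0.9]
gripper_width: 0.57
```

Run:
```python
from meas import *
c=cap("side"); b=proj(c,[.46,-.22,.05]).astype(int); save(c,"s7.png",(b[0]-50,b[1]-50,b[0]+50,b[1]+45),6)
m=masks(c,0)
for k,z,X in(("red",.06,[.468,-.223,.06]),("blue",.031,[.465,-.223,.03]),("brass",.048,[.432,-.212,.05])): print(k,*rect(c,m[k],proj(c,X),z,30)[:5])
print(r.sense()["tcp_pos"],r.sense()["wrist_force"])
```

```text
red [ 0.4641 -0.2297] [37.9471  9.2966] 80.24837493896484 55 [306.4545 323.2   ]
blue [ 0.4597 -0.2271] [118.7832  36.2833] 71.42081451416016 460 [303.3543 334.2043]
brass [ 0.4281 -0.2167] [79.3744 21.2398] 71.72586059570312 149 [290.2617 323.3624]
[ 0.4608 -0.2214  0.2131] [-0.7119 -0.3197  0.0533]
```

View pics/s7.png

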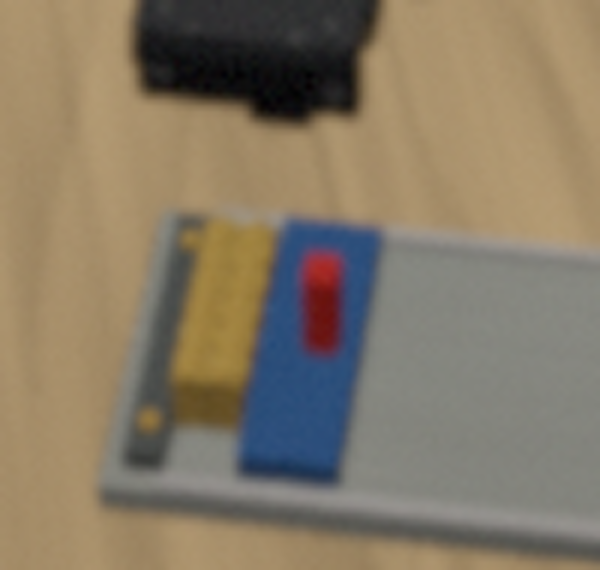

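The dies at (225,310) sit flush between the fixed jaw (160,340) and the blue jaw (310,350), upright and with no gap visible. The arm is clear.

```bash
python3 -c "
from h import *
print(job.finish_job())"
```

```text
the job is handed in; nothing more can be done
None
```

I moved both brass dies onto the chase bed in one grasp and slid the blue clamp jaw closed on them. I then handed the job in at about 16 s on the robot clock. The hand-in gives no verdict.

- **Grasp:** the fingers closed to about 27.9 mm, the width of the two dies together, and lifted about 6 N, which fits the weight of both.
- **Placing:** I lowered them until the bed took their weight, then opened the fingers part way. The picture after I backed off shows them upright, side by side and parallel to the jaws.
- **Clamping:** I gripped the red tab and slid the jaw about 78 mm, until it stalled about where the measured jaw positions put it. The force at the wrist had risen to about 18 N sideways when I let go.
- **Last picture:** both dies are upright between the jaws with no visible gap, about 0.2° off parallel and within about 1 mm of the middle of the clamp jaw. The arm is clear.

**Checks that disagreed or failed:**
- The two cameras differed by 3 to 4 mm on positions.
- When I gripped the tab it was about 3 mm off centre, giving a side load of about 12 N. I corrected this before sliding.
- One top-camera measurement of the tab failed, so I used the side camera.
- I did not measure the clamp travel or the remaining slack directly. "No gap" rests on the stall and the last picture.

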